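# Load the twin ticket printer

## Robot

A 6-joint arm with a two-finger parallel gripper is mounted at the origin on the work surface. World frame = base frame: x ahead of the robot, y to its left, z up, the work surface at z = 0. Lengths are in m, angles in rad, forces in N, time in s.
With the tool pointing down it reaches from about 0.375 to 0.9 m from the base axis. Payload 3.1 kg.
Tool frame: the origin (TCP) lies on the centre line of the jaws, within the pads' length; the fingertips stand robot.nose_length ahead of it and the grasp point (between the pads) lies 6 mm ahead of it (robot.nose_length is the distance from the TCP to the fingertips, in m); z points along the fingers, y is the line along which they close (so a half turn about z gives the same grasp; the last joint's range is limited). The gripper opens to 87 mm and grips with 3 to 60 N. Pads are 19 mm wide; open, the fingers measure 117 mm over their backs; the gripper's body (75 mm by 190 mm) begins 51 mm behind the grasp point.
Start: joints at [0.965, 0.527, 1.433, -0, 1.181, -0.178], TCP at [0.259, 0.569, 0.248] pointing down, gripper open.
Joint ranges: [-3.08, 3.08], [-0.75, 2.2], [0.22, 2.44], [-1.43, 4.57], [0, 2.65], [-2.85, 2.85]. Speed limits (rad/s): [2.79, 2.79, 3.14, 3.14, 3.14, 3.14].

## Interface

Orientations are given as a unit quaternion [x, y, z, w].
In Python, from rig import robot gives the robot as it stands.
- The arm moves only by the shell command python3 -m crank 'ROWS' [FORCE]. ROWS is JSON, one flat list of numbers, 7 for each row, row after row: the shift along the tool's x, y, z in mm, then the turn, a rotation vector about the tool's x, y, z in degrees, then the closure in counts, from 0 (fully open) to 255 (shut). In form: [x, y, z, ax, ay, az, fingers, x, y, z, ax, ay, az, fingers, ...]. A call has exactly 5 rows; each row is the pose to reach, as a shift and turn from the pose commanded when the call began, along the tool's axes at that moment; what a row does not reach only later rows make up. A row lasts 1/12 s, in which the tool goes at most 41.7 mm and 7.16 degrees, less where a joint would pass 70% of its speed; a pose out of reach is approached as far as the arm can. A call with a gripper value outside its range is refused whole. The fingers move at their own pace and stop on an object; FORCE is the grip in N (left out, the last holds). Time passes only in rows, so rows that repeat a pose let the fingers close, or fill a call up. It gives the time, the measured TCP pose, the force, the opening and the grip force at its end, in the units of the state.
- robot.get_obs(): the state, without advancing time (a new reading comes with each control period).
- robot.camera(name): name is "scene" or "top"; returns a dict with "pixels" (384x512x3 uint8, red, green, blue), "intrinsics" (3x3 intrinsics, pixels), "k1" (the pictures are not rectified: a ray, as slopes to the right and down, at radius r is drawn at 1 + k1 r^2 times it, then the intrinsics apply), "extrinsics" (4x4, takes a point from camera to world coordinates). Camera axes: x right, y down, z forward; pixel columns grow to the right and rows downward; lengths in m; the calibration is good to about 2 mm. A picture is of the moment at which its call begins. There is no depth.
- robot.hand_in(): hands the job in; it is judged then, once.
The state is a dict: "time": time; "q": joint angles; "joint_velocities": joint speeds; "joint_torque": joint torques, N m; "position": TCP position; "tool_rot": TCP orientation; "ft_force": force on the tool from outside, world axes, zero at the start; "moment": the same for the moment, N m; "grip_width": finger opening in m; "grip_force": force on a finger pad.
Only numpy, scipy, OpenCV 4.12 (cv2) and the standard library are available. Lean on these libraries where they do the work, as an engineer would, in place of code of your own. Each camera call takes 0.05 s, during which the arm holds its last target. There are 200 camera calls.

## Task

The ticket printer on the kiosk counter has run out: press its red release button so that the lid springs fully open, then lay the two spare rolls in it, each with its spindle bedded in both V-grooves of the bay of its own colour (yellow roll between the yellow cheeks, blue between the blue). Set the rolls down gently rather than dropping them, leave the lid open for threading, and leave the other things on the counter where they are.

Things in the scene. Friction and masses are not known exactly. Their poses are not given: they have to be found in the camera images.
- release_top (a point): Red round release button, 28 mm across, pressed straight down, on the printer's low front deck (deck 60 mm above the counter, on the robot's side of the lid). Point: centre of the button's top face, 78 mm up when not pressed. A steel latch hook, up to 89 mm high, stands 32 mm from the button's centre, towards the lid.
- release (a joint): Travel of the release button in m: 0 up, 0.006 fully pressed. Sprung: it starts to move at 1.5 N and takes 5 N fully down; the lid is freed at about 0.004 to 0.005.
- lid (a joint): Angle of the printer's grey, windowed clamshell lid in rad: 0 shut and latched, 2.3 fully open at its stop. Once freed it springs open by itself in about a second and stays open.
- lid_hinge (a point): Middle of the lid's hinge line at the printer's rear top edge, 75 mm above the counter; y runs along the hinge. The shut lid reaches 145 mm from here towards the button and is 250 mm wide, its top 115 mm above the counter; fully open it leans back, away from the robot, reaching 130 mm behind the hinge and 110 mm above it.
- yellow_roll_center (a point): Yellow ticket roll on a wooden spindle: roll 50 mm across and 64 mm wide, spindle 16 mm across and 100 mm long, standing out 18 mm at each end. About 0.11 to 0.22 kg. It lies on the counter with its axis level, 25 mm up, and may be gripped round the middle from above. Point: the centre of the roll; its y axis is the spindle's axis (x and z turn as it rolls).
- blue_roll_center (a point): Blue ticket roll on a wooden spindle: roll 50 mm across and 64 mm wide, spindle 16 mm across and 100 mm long, standing out 18 mm at each end. About 0.11 to 0.22 kg. It lies on the counter with its axis level, 25 mm up, and may be gripped round the middle from above. Point: the centre of the roll; its y axis is the spindle's axis (x and z turn as it rolls).
- yellow_roll: The yellow roll as a body; same origin and axes as its centre point.
- blue_roll: The blue roll as a body; same origin and axes as its centre point.
- printer: Charcoal twin-roll ticket printer, fixed, 227 x 250 mm; origin under it 10 mm in front of the groove line, x to its rear (hinge). V sides slope 45 degrees, mouths 34 mm wide, V bottoms 49 mm and V tops 66 mm above the counter. Between its cheeks each bay is open for fingers: 65 mm from the groove line to the front and rear walls, which are 75 mm high; bay floor 12 mm above the counter.
- bay_yellow (a point): Seat of the yellow bay, the printer's left one seen from the robot; its two V-cheeks are yellow. Point: where the roll's centre lies when its spindle is bedded in both grooves, 60 mm above the counter. y runs along the seated spindle (level), x level from the printer's front to its hinge, z up. Cheeks 8 mm thick, centred 41 mm either side along y (5 mm from each face of a centred roll).
- bay_blue (a point): Seat of the blue bay, the printer's right one seen from the robot; its two V-cheeks are blue. Point: where the roll's centre lies when its spindle is bedded in both grooves, 60 mm above the counter. y runs along the seated spindle (level), x level from the printer's front to its hinge, z up. Cheeks 8 mm thick, centred 41 mm either side along y (5 mm from each face of a centred roll).
- water_bottle: Bystander, not to be disturbed: closed green glass water bottle, 72 mm across, 200 mm tall, standing. Origin: centre of its underside.
- mustard_jar: Bystander, not to be disturbed: amber jar with a yellow cap, 60 mm across, 100 mm tall, standing. Origin: centre of its underside.
- card_reader: Bystander, not to be disturbed: black card reader lying flat, 160 x 76 x 22 mm, long side along its x. Origin: centre of its underside.
- tip_cup: Bystander, not to be disturbed: open blue cup, 80 mm across, 95 mm tall, standing. Origin: centre of its underside.
- ink_stamp: Bystander, not to be disturbed: dark wooden hand stamp, 42 mm across, 75 mm tall, standing. Origin: centre of its underside.
- scanner: Bystander, not to be disturbed: black and grey barcode scanner lying on the counter, about 200 x 60 x 45 mm, long side along its x. Origin: centre of its underside.
Mind the look-alikes: they are no part of the job. What is shaped like the yellow_roll but green or pink is not meant. Of the things that look like the blue_roll, the smaller one is meant.

How it is judged:
On the way, in this order (a step that is already met when the one before it is completed fails the run):
1. the release button is pressed (value of joint release above 0.003 m).
2. the lid has sprung open to its stop (value of joint lid above 2.15 rad), for 0.2 s.
At the end, for the whole second after the job is handed in: Lid at its stop (over 2.15 rad). Each roll rests released and still in the bay of its colour, spindle bedded in both V-grooves: centre within 4 mm of the seat point across the groove and in height, 9 mm along it, axis within 0.06 rad of the groove line. Other things moved at most 30 mm (value of joint lid above 2.15 rad and x of yellow_roll_center in the frame of bay_yellow between -0.004 and 0.004 m and y of yellow_roll_center in the frame of bay_yellow between -0.009 and 0.009 m and z of yellow_roll_center in the frame of bay_yellow between -0.004 and 0.004 m and angle between the y axis of yellow_roll_center and the y axis of bay_yellow, either way round below 0.06 rad and linear speed of each of yellow_roll, blue_roll below 0.02 m/s and angular speed of each of yellow_roll, blue_roll below 0.2 rad/s and x of blue_roll_center in the frame of bay_blue between -0.004 and 0.004 m and y of blue_roll_center in the frame of bay_blue between -0.009 and 0.009 m and z of blue_roll_center in the frame of bay_blue between -0.004 and 0.004 m and angle between the y axis of blue_roll_center and the y axis of bay_blue, either way round below 0.06 rad); the robot touches nothing.
It fails at once if a roll is dropped (falls free, untouched by the fingers, faster than 0.7 m/s, about 25 mm of fall) ((linear speed of yellow_roll above 0.7 m/s and contact force between the fingers and yellow_roll below 0.05 N) or (linear speed of blue_roll above 0.7 m/s and contact force between the fingers and blue_roll below 0.05 N)).
It fails at once if another thing on the counter is moved more than 30 mm (distance of any of water_bottle, mustard_jar, card_reader, tip_cup, ink_stamp, scanner from where it was at the start of the episode above 0.03 m).
It also fails if it takes over 70 s, if anything falls off the work surface, if the arm or the gripper's body presses on something with over 40 N, if the wrist force passes 120 N, or if a joint passes its speed limit or range.

## Working session

There is one attempt and no reset: what is moved stays moved. The work goes in short steps, Python scripts to look and compute and a shell command to move; the robot and the scene stay as the last step left them, time stands still between calls to the robot, and variables do not carry over. Pictures are saved under pics/ and viewed, at most 10 in all, crops included, and the job is handed in when it is done.

```bash
ls; mkdir -p pics; cat > h.py <<'E'
import numpy as np, cv2
from rig import robot
from scipy.spatial.transform import Rotation as R
def ray(c,u,v):
    K=c["intrinsics"];k=c["k1"];x=(u-K[0][2])/K[0][0];y=(v-K[1][2])/K[1][1]
    a,b=x,y
    for _ in range(20):
        s=1+k*(a*a+b*b);a,b=x/s,y/s
    E=np.array(c["extrinsics"]);return E[:3,3],E[:3,:3]@np.array([a,b,1])
def onz(c,u,v,z):
    o,d=ray(c,u,v);return o+d*(z-o[2])/d[2]
def proj(c,p):
    E=np.array(c["extrinsics"]);q=E[:3,:3].T@(np.array(p)-E[:3,3]);a,b=q[:2]/q[2]
    s=1+c["k1"]*(a*a+b*b);K=np.array(c["intrinsics"]);return (K@[a*s,b*s,1])[:2]
E
python3 - <<'E'
from h import *
for n in("scene","top"):
    c=robot.camera(n);cv2.imwrite(f"pics/{n}0.png",np.array(c["pixels"])[:,:,::-1])
    print(n,np.array(c["intrinsics"]).round(1).tolist(),c["k1"],np.array(c["extrinsics"]).round(3).tolist())
o=robot.get_obs();print(o, robot.nose_length)
E
```

```text
pics
scene [[453.9, 0.0, 256.2], [0.0, 453.9, 194.0], [0.0, 0.0, 1.0]] 0.05441245536492007 [[0.762, 0.44, -0.476, 1.174], [0.648, -0.494, 0.58, -0.758], [0.02, -0.75, -0.661, 0.945], [0.0, 0.0, 0.0, 1.0]]
top [[362.8, 0.0, 254.5], [0.0, 362.8, 192.1], [0.0, 0.0, 1.0]] -0.0543146126353622 [[0.019, -0.999, 0.042, 0.498], [-0.999, -0.018, 0.027, -0.019], [-0.027, -0.043, -0.999, 1.354], [0.0, 0.0, 0.0, 1.0]]
{'time': 0.1, 'q': array([ 9.64495158e-01,  5.28337869e-01,  1.43374748e+00,  1.37375496e-05,
        1.18141058e+00, -1.78498440e-01]), 'joint_velocities': array([-0.00075041, -0.003448  , -0.00171331,  0.00091982, -0.00070603,
        0.00054882]), 'joint_torque': array([-6.65865919e-04, -4.40986776e+01, -1.77152413e+01,  6.34601084e-02,
        5.34974691e-02, -4.03646038e-05]), 'position': array([0.25891772, 0.56818895, 0.24669965]), 'tool_rot': array([ 2.12276417e-01,  9.77209198e-01, -8.76877365e-04, -3.69781703e-04]), 'ft_force': array([ 0.16940168,  0.17230595, -0.03066825]), 'moment': array([-0.01325934, -0.01938027,  0.01363685]), 'grip_force': 0.0, 'grip_width': 0.08739018807020778} 0.025
```

View pics/top0.png

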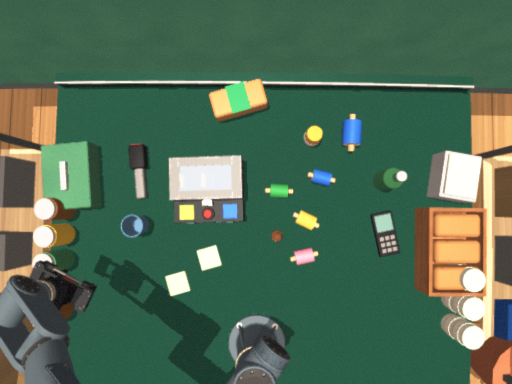

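View pics/scene0.png

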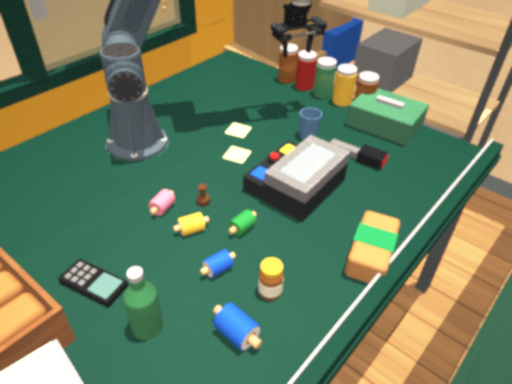

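The top view shows the printer at about (206,190), its red button at (208,214), the yellow roll at (306,220) and the small blue roll at (321,178). The green and pink decoys are at (279,191) and (304,257), the big blue decoy at (352,132), the stamp at (277,236) and the jar at (314,135). The scene view agrees: button (274,156), yellow roll (191,224), blue roll (218,264).

```bash
cat >> h.py <<'E'
def blob(c,near,lo,hi,rad=30):
    hsv=cv2.cvtColor(np.ascontiguousarray(c["pixels"]),cv2.COLOR_RGB2HSV)
    m=cv2.inRange(hsv,np.array(lo),np.array(hi));w=np.zeros_like(m);cv2.circle(w,near,rad,255,-1);m&=w
    n,l,s,ce=cv2.connectedComponentsWithStats(m)
    i=1+np.argmax(s[1:,4]);ys,xs=np.where(l==i)
    return m,np.stack([xs,ys],1).astype(np.float32),ce[i]
E
cat > m.py <<'E'
from h import *
t=robot.camera("top");s=robot.camera("scene")
def tri(a,b):
    o1,d1=ray(t,*a);o2,d2=ray(s,*b);d1/=np.linalg.norm(d1);d2/=np.linalg.norm(d2)
    k=np.linalg.lstsq(np.stack([d1,-d2],1),o2-o1,rcond=None)[0];p,q=o1+k[0]*d1,o2+k[1]*d2;return (p+q)/2,np.linalg.norm(p-q)
Y=((22,150,120),(35,255,255));B=((105,130,60),(125,255,255));W=((8,40,110),(21,190,255));RD=((0,150,90),(6,255,255))
for n,a,b,C in(("yel",(306,220),(191,224),Y),("blu",(321,178),(218,264),B),("btn",(208,214),(274,156),RD)):
    m,p,ce=blob(t,a,*C,16);m2,p2,ce2=blob(s,b,*C,22)
    x,e=tri(ce,ce2);z=.078 if n=="btn" else .025
    print(n,len(p),len(p2),ce.round(1),"tri",x.round(4),e.round(4),"top",onz(t,*ce,z+(0 if n=="btn" else .01)).round(4),"scene",onz(s,*ce2,z+(0 if n=="btn" else .01)).round(4))
    if n!="btn":
        for c,q,nn,rr in((t,p,a,18),(s,p2,b,26)):
            mw,_,_=blob(c,nn,*W,rr);ys,xs=np.where(mw>0)
            full=np.concatenate([q,np.stack([xs,ys],1).astype(np.float32)])
            k,l,st,cc=cv2.connectedComponentsWithStats(mw);ends=[cc[i].round(1).tolist() for i in range(1,k) if st[i,4]>=5]
            P=np.array([onz(c,*u,.025)[:2] for u in full]);v=np.linalg.svd(P-P.mean(0))[2][0];r=cv2.minAreaRect((P*1000).astype(np.float32))
            print("  ends",ends,[onz(c,*u,.025)[:2].round(3).tolist() for u in ends],"axis deg",np.degrees(np.arctan2(v[1],v[0])).round(1),"rect",np.round(r[0],1),np.round(r[1],1),round(r[2],1))
# printer lid/deck corners in the top view
g=cv2.cvtColor(np.ascontiguousarray(t["pixels"]),cv2.COLOR_RGB2HSV)
m=cv2.inRange(g,np.array((0,0,115)),np.array((179,45,255)));w=np.zeros_like(m);w[150:206,160:250]=255;m&=w
m=cv2.morphologyEx(m,cv2.MORPH_CLOSE,np.ones((5,5)))
k,l,st,cc=cv2.connectedComponentsWithStats(m);i=1+np.argmax(st[1:,4]);ys,xs=np.where(l==i)
P=np.array([onz(t,u,v,.115)[:2]*1000 for u,v in zip(xs,ys)],np.float32);print("lid",cv2.minAreaRect(P))
E
python3 m.py
python3 - <<'E'
import cv2
a=cv2.imread('pics/top0.png')[145:275,155:345];cv2.imwrite('pics/c0.png',cv2.resize(a,None,fx=4,fy=4,interpolation=cv2.INTER_CUBIC))
E
```

```text
yel 47 124 [308.4 215.6] tri [ 0.4732 -0.1795  0.0313] 0.0023 top [ 0.4725 -0.1798  0.035 ] scene [ 0.477  -0.1811  0.035 ]
  ends [[296.0, 212.8], [294.9, 216.8], [313.9, 216.3], [300.0, 224.2]] [[0.481, -0.136], [0.467, -0.132], [0.47, -0.201], [0.44, -0.151]] axis deg -106.4 rect [ 457.6 -170.3] [99.  50.1] 66.6
  ends [[200.6, 200.9], [187.8, 230.5]] [[0.407, -0.086], [0.469, -0.195]] axis deg -69.0 rect [ 450.8 -143.2] [ 72.4 144.4] 17.0
blu 244 334 [321.5 177.1] tri [ 0.6157 -0.2244  0.0277] 0.0065 top [ 0.6128 -0.2255  0.035 ] scene [ 0.6226 -0.2266  0.035 ]
  ends [[309.3, 175.0], [332.2, 180.2]] [[0.621, -0.182], [0.603, -0.266]] axis deg -101.7 rect [ 614.3 -224.6] [101.8  51.1] 78.4
  ends [[206.3, 270.7]] [[0.608, -0.262]] axis deg -83.1 rect [ 611.2 -226.4] [99.8 62.8] 77.9
btn 56 68 [207.3 213.5] tri [0.4737 0.1809 0.079 ] 0.0001 top [0.4736 0.181  0.078 ] scene [0.4729 0.182  0.078 ]
lid ((587.93701171875, 186.7108154296875), (170.87210083007812, 254.06207275390625), 2.89091420173645)
```

View pics/c0.png

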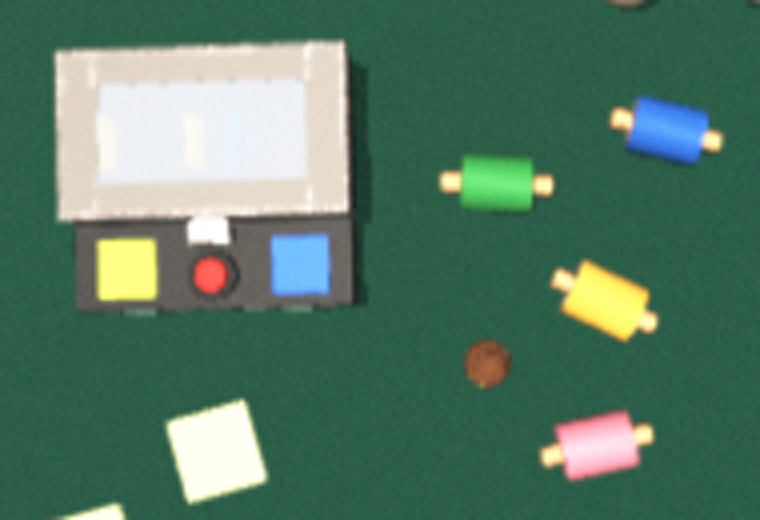

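The crop shows the lid front edge near (204,200), the hook just ahead of the button, and both rolls lying free: yellow tilted about 23° and blue about 12°. Now a helper that works out shifts in the tool's axes, starting with the button.

```bash
cat > go.py <<'E'
import sys
from h import *
# usage: go.py x y z closing_deg [lean_deg]  (fingertip-less: TCP target; x,y,z in m)
def rot(yaw,lean=0):
    a=np.radians(yaw);y=np.array([np.cos(a),np.sin(a),0]);z=np.array([0,0,-1.])
    M=np.stack([np.cross(y,z),y,z],1);return R.from_matrix(M)*R.from_euler('y',lean,degrees=True)
def show():
    o=robot.get_obs();Rm=R.from_quat(o["tool_rot"]);M=Rm.as_matrix()
    print("t",round(o["time"],2),"pos",o["position"].round(4),"yaw",np.degrees(np.arctan2(M[1,1],M[0,1])).round(2),"z",M[:,2].round(3),"F",np.array(o["ft_force"]).round(1),"w",round(o["grip_width"],4),"g",round(o["grip_force"],1));return o,Rm
if __name__=="__main__":
    o,Rm=show()
    if len(sys.argv)>1:
        a=[float(v) for v in sys.argv[1:]];T=rot(*a[3:])
        print("tool z target",T.as_matrix()[:,2].round(3))
        print("shift",(Rm.inv().apply(np.array(a[:3])-o["position"])*1000).round(1),"turn",(Rm.inv()*T).as_rotvec(degrees=True).round(2))
E
python3 go.py 0.466 0.181 0.15 91 -10; python3 go.py 0.466 0.181 0.15 91 10
```

```text
t 0.2 pos [0.259  0.5683 0.2469] yaw 65.49 z [-0.001 -0.001 -1.   ] F [-0.1 -0.2  0.1] w 0.087 g 0.0
tool z target [ 0.174  0.003 -0.985]
shift [-349.1 -266.4   97.2] turn [ -2.3   -9.87 -25.44]
t 0.2 pos [0.259  0.5683 0.2469] yaw 65.49 z [-0.001 -0.001 -1.   ] F [-0.1 -0.2  0.1] w 0.087 g 0.0
tool z target [-0.174 -0.003 -0.985]
shift [-349.1 -266.4   97.2] turn [  2.15   9.8  -25.45]
```

```bash
python3 -m crank '[-32,-24,0,-0.5,-2,-5,255,-63,-48,0,-0.9,-4,-10,255,-95,-73,0,-1.4,-6,-15,255,-127,-97,0,-1.8,-8,-20,255,-158,-121,0,-2.3,-9.9,-25.4,255]' 10; python3 go.py .466 .181 .13 91 -10
```

```text
time: 0.62
position: [0.3532, 0.3916, 0.2475]
tool_rot: [-0.011, 0.996, 0.001, 0.089]
ft_force: [0.8, -0.4, 0.7]
grip_width: 0.0616
grip_force: 0.0
t 0.62 pos [0.3532 0.3916 0.2475] yaw 91.28 z [ 0.177  0.004 -0.984] F [ 0.8 -0.4  0.7] w 0.0616 g 0.0
tool z target [ 0.174  0.003 -0.985]
shift [ -85.6 -213.1  134.7] turn [0.06 0.19 0.27]
```

```bash
python3 -m crank '[-13,-38,10,0,0,0,255,-27,-75,20,0,0,0,255,-42,-112,32,0,0,0,255,-58,-148,45,0,0,0,255,-73,-183,60,0,0,0,255]'; python3 go.py .466 .181 .11 91 -10
```

```text
time: 1.03
position: [0.4391, 0.2098, 0.2013]
tool_rot: [-0.008, 0.996, 0.001, 0.089]
ft_force: [0.7, 1.2, 0.4]
grip_width: 0.028
grip_force: 0.0
t 1.03 pos [0.4391 0.2098 0.2013] yaw 90.97 z [ 0.177  0.004 -0.984] F [0.7 1.2 0.4] w 0.028 g 0.0
tool z target [ 0.174  0.003 -0.985]
shift [ -9.9 -29.4  94.5] turn [ 0.07  0.18 -0.04]
```

```bash
python3 -m crank '[-4,-14,20,0,0,0,255,-9,-27,40,0,0,0,255,-10,-29,65,0,0,0,255,-10,-29,88,0,0,0,255,-10,-29,88,0,0,0,255]'; python3 go.py .466 .181 .0985 91 -10
```

```text
time: 1.45
position: [0.463, 0.1819, 0.1128]
tool_rot: [-0.007, 0.996, 0.001, 0.085]
ft_force: [-1.0, -0.1, 0.9]
grip_width: 0.0019
grip_force: 0.0
t 1.45 pos [0.463  0.1819 0.1128] yaw 90.86 z [ 0.169  0.003 -0.986] F [-1.  -0.1  0.9] w 0.0019 g 0.0
tool z target [ 0.174  0.003 -0.985]
shift [-0.6 -1.  14.6] turn [-0.02 -0.29 -0.14]
```

```bash
python3 -m crank '[-1,-1,4,0,0,0,255,-1,-1,8,0,0,0,255,-1,-1,11,0,0,0,255,-1,-1,13,0,0,0,255,-1,-1,14.5,0,0,0,255]'; python3 go.py
```

```text
time: 1.87
position: [0.4672, 0.1823, 0.1028]
tool_rot: [-0.009, 0.996, 0.001, 0.088]
ft_force: [-3.2, -1.0, 5.4]
grip_width: 0.0002
grip_force: 2.3
t 1.87 pos [0.4672 0.1823 0.1028] yaw 90.99 z [ 0.175  0.004 -0.984] F [-3.2 -1.   5.4] w 0.0002 g 2.3
```

```bash
python3 -m crank '[0,0,0,0,0,0,255,0,0,1,0,0,0,255,0,0,2,0,0,0,255,0,0,2,0,0,0,255,0,0,2,0,0,0,255]'; python3 - <<'E'
from h import *
c=robot.camera("top");a=np.array(c["pixels"])[130:260,140:270,::-1]
s=robot.camera("scene");b=np.array(s["pixels"])[90:220,220:390,::-1]
cv2.imwrite("pics/p1.png",cv2.resize(np.hstack([a,b]),None,fx=2.6,fy=2.6,interpolation=cv2.INTER_CUBIC))
E
```

```text
time: 2.28
position: [0.4672, 0.1823, 0.1019]
tool_rot: [-0.009, 0.996, 0.001, 0.088]
ft_force: [-6.6, -0.1, 17.0]
grip_width: 0.0004
grip_force: 9.1
```

View pics/p1.png

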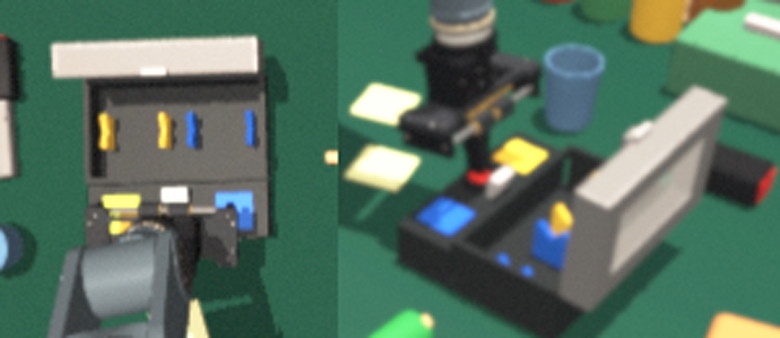

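The lid is fully open. In the crop the yellow cheeks are at (107,132) and (165,131), the blue at (192,130) and (250,128). The fingers still press on the button, so back up first.

```bash
python3 -m crank '[0,0,-20,0,0,0,255,0,0,-50,0,3,0,180,0,0,-85,0,6,0,100,0,0,-115,0,10,0,50,0,0,-115,0,10,0,50]'; python3 go.py .43 0 .2 35
```

```text
time: 2.8
position: [0.4528, 0.1826, 0.2192]
tool_rot: [-0.008, 1.0, 0.002, 0.007]
ft_force: [0.8, 0.4, -0.8]
grip_width: 0.0193
grip_force: 0.0
t 2.8 pos [0.4528 0.1826 0.2192] yaw 90.97 z [ 0.014  0.003 -1.   ] F [ 0.8  0.4 -0.8] w 0.0193 g 0.0
tool z target [ 0.  0. -1.]
shift [  26.2 -182.2   18.2] turn [ 0.56  0.64 55.97]
```

```bash
python3 -m crank '[5,-36,0,0,0,7,0,10,-72,0,0,0,14,0,16,-108,0,0,0,21,0,22,-144,0,0,0,28,0,26,-180,0,0,0,35,0]'; python3 go.py .4576 -.14 .2 20
```

```text
time: 3.22
position: [0.4241, 0.0, 0.2128]
tool_rot: [0.295, 0.955, 0.001, 0.001]
ft_force: [0.1, 0.1, 0.3]
grip_width: 0.0526
grip_force: 0.0
t 3.22 pos [0.4241 0.     0.2128] yaw 55.67 z [ 0.002  0.001 -1.   ] F [0.1 0.1 0.3] w 0.0526 g 0.0
tool z target [ 0.  0. -1.]
shift [-106.6  -96.7   12.7] turn [ 0.13  0.05 35.67]
```

```bash
cat > seat.py <<'E'
from h import *
t=robot.camera("top");img=np.ascontiguousarray(t["pixels"]);cv2.imwrite("pics/top2.png",img[:,:,::-1])
hsv=cv2.cvtColor(img,cv2.COLOR_RGB2HSV)
for n,lo,hi in(("Y",(14,140,80),(35,255,255)),("B",(100,130,60),(125,255,255))):
    m=cv2.inRange(hsv,np.array(lo),np.array(hi));w=np.zeros_like(m);w[165:200,172:245]=255;m&=w
    k,l,st,cc=cv2.connectedComponentsWithStats(m)
    for i in range(1,k):
        if st[i,4]>15:print(n,st[i].tolist(),cc[i].round(1),onz(t,*cc[i],.06).round(4))
E
python3 seat.py
```

```text
Y [201, 173, 5, 14, 61] [203.1 179.9] [0.5935 0.202  0.06  ]
Y [177, 174, 7, 14, 79] [180.4 180.6] [0.5897 0.2843 0.06  ]
B [212, 173, 4, 13, 49] [213.4 179.3] [0.5961 0.1647 0.06  ]
B [234, 173, 4, 13, 39] [235.9 179. ] [0.5987 0.0838 0.06  ]
```

```bash
python3 -m crank '[-21,-19,0,0,0,7,0,-42,-38,0,0,0,14,0,-63,-57,0,0,0,21,0,-85,-77,0,0,0,28,0,-106,-97,0,0,0,35.5,0]'; python3 -m crank '[0,0,0,0,0,7,0,0,0,0,0,0,14,0,0,0,0,0,0,21,0,0,0,0,0,0,28,0,0,0,0,0,0,35,0]'; python3 go.py .4576 -.170 .10 -23.4;python3 - <<'E'
from h import *
t=robot.camera("top")
for n,a,C in(("yel",(306,220),((8,60,100),(35,255,255))),):
    m,p,ce=blob(t,a,*C,18);P=np.array([onz(t,*u,.025)[:2]*1000 for u in p],np.float32);print(len(p),cv2.minAreaRect(P))
E
```

```text
time: 3.68
position: [0.4589, -0.1399, 0.2126]
tool_rot: [0.57, 0.822, 0.001, 0.001]
ft_force: [-0.4, -0.1, -0.9]
grip_width: 0.0848
grip_force: 0.0
time: 4.1
position: [0.4585, -0.1385, 0.2124]
tool_rot: [0.791, 0.612, 0.001, 0.0]
ft_force: [0.5, 0.5, -0.1]
grip_width: 0.087
grip_force: 0.0
t 4.1 pos [ 0.4585 -0.1385  0.2124] yaw -14.53 z [ 0.002  0.001 -1.   ] F [ 0.5  0.5 -0.1] w 0.087 g 0.0
tool z target [ 0.  0. -1.]
shift [-30.9   6.8 112.4] turn [ 0.1  -0.07  8.87]Traceback (most recent call last):
  File "<stdin>", line 4, in <module>
  File "h.py", line 19, in blob
    i=1+np.argmax(s[1:,4]);ys,xs=np.where(l==i)
        ~~~~~~~~~^^^^^^^^^
    return _wrapfunc(a, 'argmax', axis=axis, out=out, **kwds)
    return bound(*args, **kwds)
ValueError: attempt to get argmax of an empty sequence
```

```bash
python3 -m crank '[-8,2,25,0,0,3,0,-16,4,50,0,0,6,0,-24,6,75,0,0,9,0,-31,7,105,0,0,9,0,-31,7,110,0,0,9,0]'; python3 go.py .4576 -.170 .042 -23.4;python3 - <<'E'
from h import *
t=robot.camera("top");s=robot.camera("scene")
cv2.imwrite("pics/g1.png",cv2.resize(np.hstack([np.array(t["pixels"])[140:280,230:370],np.array(s["pixels"])[150:290,130:300]])[:,:,::-1],None,fx=2.5,fy=2.5,interpolation=cv2.INTER_CUBIC))
E
```

```text
time: 4.57
position: [0.4561, -0.17, 0.0992]
tool_rot: [0.834, 0.551, -0.0, -0.003]
ft_force: [-0.5, 0.3, -0.2]
grip_width: 0.087
grip_force: 0.0
t 4.57 pos [ 0.4561 -0.17    0.0992] yaw -23.11 z [-0.003  0.004 -1.   ] F [-0.5  0.3 -0.2] w 0.087 g 0.0
tool z target [ 0.  0. -1.]
shift [ 0.4  1.7 57.2] turn [-0.27 -0.13  0.29]
```

View pics/g1.png

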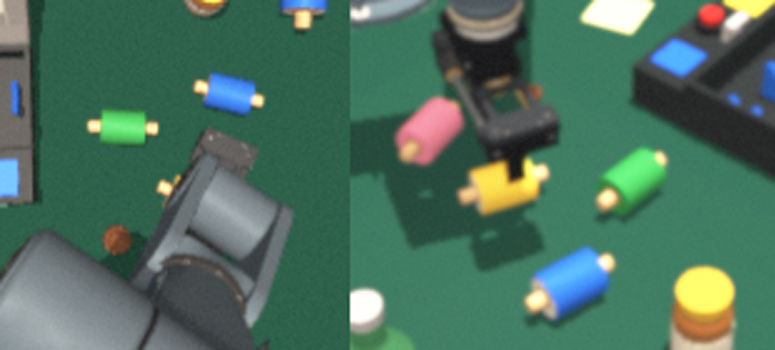

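The gripper (top crop, around (228,160)) is lined up over the yellow roll, and the stamp at (117,240) is clear. Descend and grip.

```bash
python3 -m crank '[0,1,15,0,0,0,0,0,1.5,30,0,0,0,0,0,1.5,44,0,0,0,0,0,1.5,57,0,0,0,0,0,1.5,57,0,0,0,0]'; python3 -m crank '[0,0,0,0,0,0,255,0,0,0,0,0,0,255,0,0,0,0,0,0,255,0,0,0,0,0,0,255,0,0,0,0,0,0,255]' 15;python3 go.py
```

```text
time: 5.08
position: [0.4592, -0.1701, 0.0458]
tool_rot: [0.834, 0.551, 0.001, -0.0]
ft_force: [0.2, -0.6, 0.1]
grip_width: 0.0871
grip_force: 0.0
time: 5.5
position: [0.4595, -0.1709, 0.0467]
tool_rot: [0.835, 0.551, 0.001, 0.001]
ft_force: [-1.3, -0.3, -0.5]
grip_width: 0.0615
grip_force: 0.0
t 5.5 pos [ 0.4595 -0.1709  0.0467] yaw -23.19 z [ 0.003  0.    -1.   ] F [-1.3 -0.3 -0.5] w 0.0615 g 0.0
```

```bash
python3 -m crank '[0,0,6,0,0,0,150,0,0,6,0,0,0,150,0,0,6,0,0,0,150,0,0,6,0,0,0,255,0,0,6,0,0,0,255]' 15; python3 -m crank '[0,0,0,0,0,0,255,0,0,0,0,0,0,255,0,0,0,0,0,0,255,0,0,0,0,0,0,255,0,0,0,0,0,0,255]';python3 go.py
```

```text
time: 5.92
position: [0.4589, -0.1706, 0.0397]
tool_rot: [0.835, 0.55, 0.001, -0.0]
ft_force: [-0.1, 0.7, -1.8]
grip_width: 0.0497
grip_force: 15.0
time: 6.33
position: [0.4591, -0.1707, 0.0399]
tool_rot: [0.835, 0.55, 0.001, -0.0]
ft_force: [0.4, -1.0, -1.6]
grip_width: 0.0496
grip_force: 15.0
t 6.33 pos [ 0.4591 -0.1707  0.0399] yaw -23.2 z [ 0.001  0.001 -1.   ] F [ 0.4 -1.  -1.6] w 0.0496 g 15.0
```

```bash
python3 -m crank '[0,0,-15,0,0,0,255,0,0,-50,0,0,0,255,0,0,-85,0,0,-5,255,0,0,-120,0,0,-10,255,0,0,-150,0,0,-15,255]' 20;python3 go.py .5916 .2432 .19 2.6
```

```text
time: 6.75
position: [0.4588, -0.1707, 0.192]
tool_rot: [0.754, 0.656, 0.001, 0.0]
ft_force: [0.5, -1.3, -0.8]
grip_width: 0.0499
grip_force: 20.0
t 6.75 pos [ 0.4588 -0.1707  0.192 ] yaw -7.95 z [ 0.002  0.001 -1.   ] F [ 0.5 -1.3 -0.8] w 0.0499 g 20.0
tool z target [ 0.  0. -1.]
shift [428.3  74.3   2.5] turn [  0.12  -0.04 -10.55]
```

```bash
python3 -m crank '[34,6,0,0,0,-3,255,68,12,0,0,0,-6,255,102,18,0,0,0,-10.5,255,136,24,0,0,0,-10.5,255,170,30,0,0,0,-10.5,255]';python3 go.py .5916 .2432 .19 2.6
```

```text
time: 7.17
position: [0.5127, -0.0053, 0.1904]
tool_rot: [0.693, 0.721, 0.001, 0.0]
ft_force: [1.8, 0.1, -1.6]
grip_width: 0.0495
grip_force: 20.0
t 7.17 pos [ 0.5127 -0.0053  0.1904] yaw 2.28 z [ 0.001  0.001 -1.   ] F [ 1.8  0.1 -1.6] w 0.0495 g 20.0
tool z target [ 0.  0. -1.]
shift [245.2  88.7   0.7] turn [ 0.08 -0.06 -0.32]
```

```bash
python3 -m crank '[34,12,0,0,0,0,255,68,24,0,0,0,0,255,102,36,0,0,0,0,255,136,49,0,0,0,0,255,170,61,0,0,0,0,255]';python3 -m crank '[25,9,0,0,0,0,255,50,18,0,0,0,0,255,75,27,0,0,0,0,255,75,27,0,0,0,0,255,75,27,0,0,0,0,255]';python3 go.py .5916 .2432 .12 2.6;python3 - <<'E'
from h import *
t=robot.camera("top");s=robot.camera("scene")
cv2.imwrite("pics/pl1.png",cv2.resize(np.hstack([np.array(t["pixels"])[120:260,140:280],np.array(s["pixels"])[70:210,220:390]])[:,:,::-1],None,fx=2.5,fy=2.5,interpolation=cv2.INTER_CUBIC))
E
```

```text
time: 7.58
position: [0.5669, 0.1673, 0.1903]
tool_rot: [0.693, 0.721, 0.001, 0.0]
ft_force: [0.5, -0.2, -0.9]
grip_width: 0.0498
grip_force: 20.0
time: 8.0
position: [0.5904, 0.2427, 0.19]
tool_rot: [0.692, 0.722, 0.0, 0.0]
ft_force: [-0.4, -0.4, -1.3]
grip_width: 0.0497
grip_force: 20.0
t 8.0 pos [0.5904 0.2427 0.19  ] yaw 2.45 z [ 0.001  0.001 -1.   ] F [-0.4 -0.4 -1.3] w 0.0497 g 20.0
tool z target [ 0.  0. -1.]
shift [ 0.4  1.1 70. ] turn [ 0.04 -0.04 -0.15]
```

View pics/pl1.png

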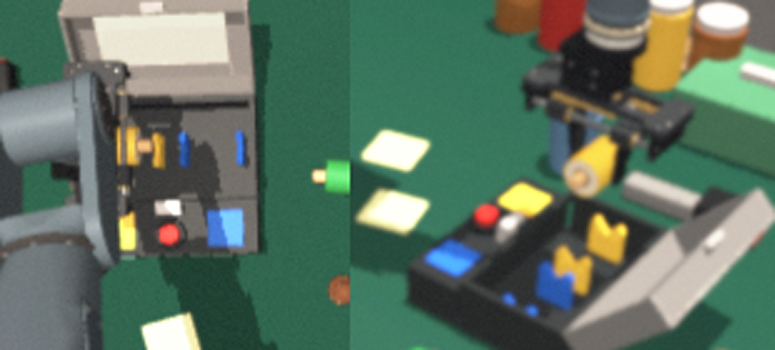

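The lid is now fully back. The yellow roll is held level over its bay, with a spindle end at (146,147) in the top crop. Next I check the roll's offset in the grip from that end, and refine the seat from the notches.

```bash
python3 - <<'E'
from h import *
t=robot.camera("top")
m,p,ce=blob(t,(198,179),(8,40,110),(21,170,255),9)
o=robot.get_obs();print(len(p),p.min(0),p.max(0),ce, "right tip at",onz(t,p[:,0].max()+.5,ce[1],.175),"expected",proj(t,o["position"]+np.array([.002,-.05,-.015])))
img=np.ascontiguousarray(t["pixels"]);print(img[179,188:210].tolist())
s=robot.camera("scene")
for n,p3 in(("Y",(.5916,.2432)),("B",(.5974,.1243))):
    for k in(-.041,.041):
        for z in(.049,.066): print(n,k,z,proj(s,[p3[0]-k*.045,p3[1]+k,z]).round(1))
E
```

```text
71 [194. 171.] [201. 186.] [196.76056338 178.18309859] right tip at [0.59057259 0.18770586 0.175     ] expected [200.66195271 177.6767319 ]
[[174, 139, 72], [129, 116, 98], [123, 106, 85], [225, 175, 79], [250, 219, 88], [251, 221, 92], [223, 181, 98], [195, 155, 106], [231, 180, 122], [237, 188, 129], [236, 187, 126], [236, 187, 128], [231, 182, 122], [182, 138, 80], [234, 185, 74], [233, 180, 67], [175, 132, 50], [136, 108, 48], [75, 68, 56], [60, 60, 57], [60, 60, 56], [61, 60, 57]]
Y -0.041 0.049 [307.8 175.7]
Y -0.041 0.066 [308.3 171.4]
Y 0.041 0.049 [321.6 163.3]
Y 0.041 0.066 [322.2 159.1]
B -0.041 0.049 [286.2 195.3]
B -0.041 0.066 [286.5 191. ]
B 0.041 0.049 [301.4 181.6]
B 0.041 0.066 [301.9 177.3]
```

```bash
python3 -m crank '[0,1,25,0,0,0,255,0,1,50,0,0,0,255,0,1,75,0,0,0,255,0,1,95,0,0,0,255,0,1,102,0,0,0,255]';python3 -m crank '[0,0,0,0,0,0,255,0,0,0,0,0,0,255,0,0,0,0,0,0,255,0,0,0,0,0,0,255,0,0,0,0,0,0,255]';python3 go.py .5916 .2432 .075 2.6
```

```text
time: 8.62
position: [0.5931, 0.2408, 0.0874]
tool_rot: [0.693, 0.721, 0.002, 0.001]
ft_force: [2.9, 1.3, 13.1]
grip_width: 0.0498
grip_force: 20.0
time: 9.03
position: [0.592, 0.2413, 0.0892]
tool_rot: [0.693, 0.721, 0.001, 0.0]
ft_force: [0.1, -1.0, -0.4]
grip_width: 0.0495
grip_force: 20.0
t 9.03 pos [0.592  0.2413 0.0892] yaw 2.29 z [ 0.002  0.001 -1.   ] F [ 0.1 -1.  -0.4] w 0.0495 g 20.0
tool z target [ 0.  0. -1.]
shift [ 1.9 -0.4 14.2] turn [ 0.1  -0.05 -0.31]
```

```bash
python3 -m crank '[1,0,3,0,0,0,255,2,0,6,0,0,0,255,2,0,9,0,0,0,255,2,0,11,0,0,0,255,2,0,11,0,0,0,255]';python3 -m crank '[0,0,1,0,0,0,255,0,0,2,0,0,0,255,0,0,2,0,0,0,255,0,0,2,0,0,0,255,0,0,2,0,0,0,255]';python3 go.py .5916 .2432 .075 2.6
```

```text
time: 9.45
position: [0.5936, 0.2435, 0.0829]
tool_rot: [0.692, 0.722, 0.002, 0.002]
ft_force: [-4.5, -3.9, 24.2]
grip_width: 0.0493
grip_force: 20.0
time: 9.87
position: [0.5937, 0.2436, 0.0816]
tool_rot: [0.692, 0.722, 0.003, 0.002]
ft_force: [-5.5, -3.9, 27.3]
grip_width: 0.0496
grip_force: 20.0
t 9.87 pos [0.5937 0.2436 0.0816] yaw 2.36 z [ 0.007  0.001 -1.   ] F [-5.5 -3.9 27.3] w 0.0496 g 20.0
tool z target [ 0.  0. -1.]
shift [-0.4 -2.1  6.6] turn [ 0.38 -0.04 -0.24]
```

```bash
python3 -m crank '[0,0,-2,0,0,0,255,0,0,-3,0,0,0,255,0,0,-3,0,0,0,255,0,0,-3,0,0,0,255,0,0,-3,0,0,0,255]';python3 go.py; python3 - <<'E'
from h import *
t=robot.camera("top");s=robot.camera("scene")
a=cv2.resize(np.array(t["pixels"])[150:215,165:250],(510,390),interpolation=cv2.INTER_CUBIC);b=cv2.resize(np.array(s["pixels"])[130:210,265:345],(290,290),interpolation=cv2.INTER_CUBIC)
b=cv2.copyMakeBorder(b,0,100,0,0,0)
cv2.imwrite("pics/pl2.png",np.hstack([a,b])[:,:,::-1])
E
```

```text
time: 10.28
position: [0.5936, 0.2437, 0.0819]
tool_rot: [0.692, 0.721, 0.002, 0.002]
ft_force: [-2.1, -2.5, 14.2]
grip_width: 0.0494
grip_force: 20.0
t 10.28 pos [0.5936 0.2437 0.0819] yaw 2.35 z [ 0.006  0.001 -1.   ] F [-2.1 -2.5 14.2] w 0.0494 g 20.0
```

View pics/pl2.png

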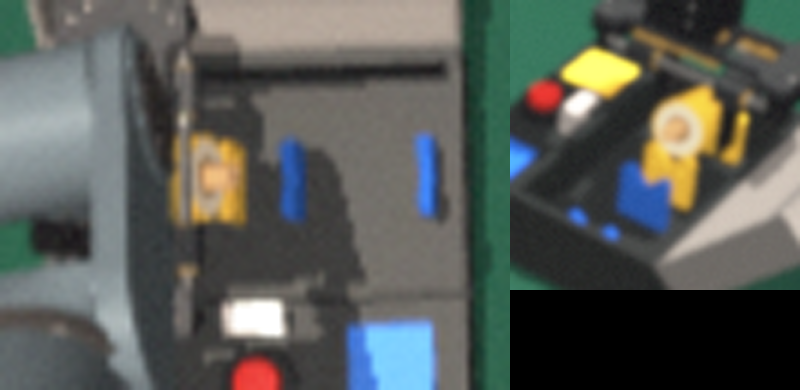

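```bash
python3 - <<'E'
from h import *
s=robot.camera("scene");t=robot.camera("top")
m,p,ce=blob(s,(311,165),(8,60,110),(20,150,255),6);print("scene spindle",len(p),ce,p.min(0),p.max(0))
m,p,cet=blob(t,(201,179),(8,60,110),(21,150,255),6);print("top spindle",len(p),cet,p.min(0),p.max(0), onz(t,*cet,.072))
o1,d1=ray(t,*cet)
for x in(.5886,.5936,.5986):
  for z in(.060,.067): print(x,z,proj(s,[x,.1932,z]).round(1),proj(t,[x,.1932,z]).round(1))
print(np.array(s["pixels"])[158:174,311].tolist());print(np.array(s["pixels"])[165,303:321].tolist())
E
```

```text
scene spindle 65 [310.13846154 165.50769231] [305. 161.] [314. 169.]
top spindle 71 [200.01408451 179.        ] [197. 173.] [205. 185.] [0.59563289 0.21101853 0.072     ]
0.5886 0.06 [305.2 173.6] [205.5 181.3]
0.5886 0.067 [305.4 171.9] [205.2 181.2]
0.5936 0.06 [306.5 174.3] [205.5 179.9]
0.5936 0.067 [306.7 172.5] [205.2 179.8]
0.5986 0.06 [307.8 175. ] [205.5 178.5]
0.5986 0.067 [308.  173.2] [205.2 178.4]
[[235, 207, 134], [237, 220, 172], [233, 219, 185], [226, 205, 172], [217, 186, 147], [222, 180, 128], [231, 186, 129], [231, 186, 129], [222, 177, 122], [208, 165, 116], [207, 170, 128], [220, 193, 158], [229, 213, 181], [231, 217, 182], [223, 200, 153], [204, 171, 108]]
[[112, 103, 82], [177, 157, 115], [223, 198, 148], [234, 211, 164], [233, 201, 152], [234, 195, 139], [234, 191, 132], [234, 191, 130], [231, 186, 129], [221, 174, 119], [208, 167, 121], [215, 185, 149], [228, 211, 179], [234, 220, 182], [238, 216, 158], [240, 207, 113], [235, 191, 73], [227, 181, 63]]
```

```bash
cat > tilt.py <<'E'
from h import *
import sys
o=robot.get_obs();print("F",np.array(o["ft_force"]).round(1),"M",np.array(o["moment"]).round(2),o["position"].round(4))
s=robot.camera("scene");t=robot.camera("top")
def mk(c,near,r):
    h=cv2.cvtColor(np.ascontiguousarray(c["pixels"]),cv2.COLOR_RGB2HSV);m=cv2.inRange(h,np.array((8,85,110)),np.array((19,135,255)));w=np.zeros_like(m);cv2.circle(w,near,r,255,-1);m&=w
    k,l,st,cc=cv2.connectedComponentsWithStats(m);return [(st[i].tolist(),cc[i].round(1).tolist()) for i in range(1,k) if st[i,4]>8]
a=eval(sys.argv[1]);b=eval(sys.argv[2]);print("top",mk(t,a,10));print("scene",mk(s,b,12))
E
python3 -m crank '[0,0,-4,0,0,0,255,0,0,-8,0,0,0,255,0,0,-14,0,0,0,255,0,0,-14,0,0,0,255,0,0,-14,0,0,0,255]';python3 tilt.py "(201,179)" "(310,165)"
python3 - <<'E'
from h import *
o=robot.get_obs();s=robot.camera("scene");t=robot.camera("top");p=o["position"]+[0,0,-.015]
for th in(-10,0,10,20):
    e=p+.05*np.array([.04,-np.cos(np.radians(th)),np.sin(np.radians(th))]);print(th,proj(t,e).round(1),proj(s,e).round(1))
cv2.imwrite("pics/pl3.png",np.hstack([cv2.resize(np.array(c["pixels"])[v-28:v+28,u-28:u+28],(390,390),interpolation=cv2.INTER_CUBIC) for c,u,v in((t,199,179),(s,313,160))])[:,:,::-1])
E
```

```text
time: 10.9
position: [0.5918, 0.2437, 0.0925]
tool_rot: [0.693, 0.721, 0.001, 0.0]
ft_force: [0.1, -0.1, -0.6]
grip_width: 0.0494
grip_force: 20.0
F [ 0.1 -0.1 -0.6] M [-0.05  0.04  0.01] [0.5918 0.2437 0.0925]
top [([196, 172, 5, 4, 9], [198.3, 173.4]), ([197, 177, 7, 7, 32], [199.9, 179.4])]
scene [([304, 160, 10, 6, 43], [309.4, 162.9])]
-10 [204.8 179.7] [307. 172.]
0 [204.6 179.5] [307.1 169.9]
10 [204.  179.4] [307.5 167.6]
20 [203.  179.2] [308.2 165.1]
```

View pics/pl3.png

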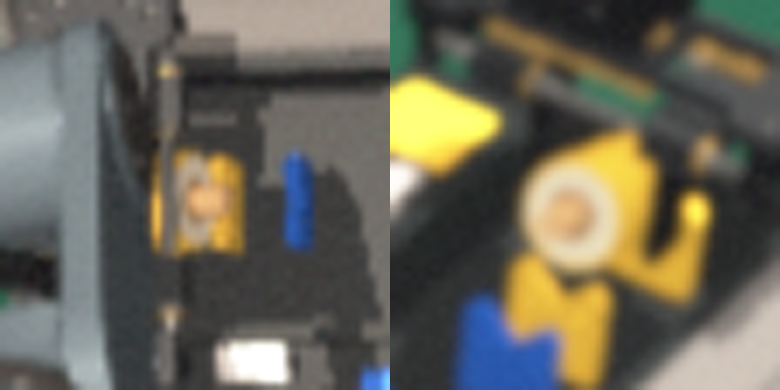

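The roll is tilted in the grip: the white end face shows from above at (205,200), and the near spindle end stands high. I check against the earlier picture whether that was so before contact.

```bash
python3 - <<'E'
from h import *
s=robot.camera("scene");t=robot.camera("top")
for P in([.5904,.2427,.19],[.5918,.2437,.0925]):
  for th in(-10,0,10,20):
    p=np.array(P)+[0,0,-.015];u=np.array([.04,-np.cos(np.radians(th)),np.sin(np.radians(th))])
    print(P[2],th,"tip t,s",proj(t,p+.05*u).round(1),proj(s,p+.05*u).round(1),"face",proj(s,p+.032*u).round(1))
hs=cv2.cvtColor(np.ascontiguousarray(s["pixels"]),cv2.COLOR_RGB2HSV)
def face(img,c):
    h=cv2.cvtColor(img,cv2.COLOR_RGB2HSV);m=cv2.inRange(h,np.array((8,20,150)),np.array((30,100,255)));w=np.zeros_like(m);cv2.circle(w,c,12,255,-1);m&=w
    p=np.argwhere(m>0)[:,::-1].astype(np.float32);return cv2.fitEllipse(cv2.convexHull(p)),len(p)
print(face(np.ascontiguousarray(s["pixels"]),(309,162)))
a=cv2.imread("pics/pl1.png")[:,350:,::-1];a=cv2.resize(np.ascontiguousarray(a),(170,140),interpolation=cv2.INTER_AREA)
e=face(a,(94,71));print(e[0][0][0]+220,e[0][0][1]+70,e)
E
```

```text
0.19 -10 tip t,s [200.2 177.8] [309.6 146.1] face [313.  142.5]
0.19 0 tip t,s [200.  177.6] [309.8 143.8] face [313.1 141. ]
0.19 10 tip t,s [199.3 177.4] [310.2 141.2] face [313.4 139.4]
0.19 20 tip t,s [198.1 177.2] [310.9 138.5] face [313.8 137.7]
0.0925 -10 tip t,s [204.8 179.7] [307.1 171.9] face [310.3 168.4]
0.0925 0 tip t,s [204.6 179.5] [307.2 169.8] face [310.4 167.1]
0.0925 10 tip t,s [204.  179.3] [307.6 167.5] face [310.7 165.6]
0.0925 20 tip t,s [202.9 179.1] [308.3 165. ] face [311.1 164. ]
(((310.2861633300781, 162.58702087402344), (13.336050987243652, 14.703705787658691), 140.27552795410156), 132)
311.656982421875 140.79796600341797 (((91.656982421875, 70.79796600341797), (10.763768196105957, 16.400312423706055), 139.71530151367188), 108)
```

Before contact the face matched a level roll. The roll sat about 5 mm too far right, so it caught the right cheek and tipped up by about 20°. I also misjudged the bay: the visible cheek sides biased my seat y about 3–4 mm to the right. I will lift, rotate the tool about the closing axis to level the roll, and measure again.

```bash
python3 -m crank '[0,0,-20,0,5,0,255,0,0,-40,0,10,0,255,0,0,-60,0,15,0,255,0,0,-60,0,20,0,255,0,0,-60,0,20,0,255]';python3 go.py; cat > face.py <<'E'
from h import *
import sys
o=robot.get_obs();M=R.from_quat(o["tool_rot"]).as_matrix();s=robot.camera("scene");t=robot.camera("top")
P=o["position"]+.015*M[:,2];print("nominal centre",P.round(4))
def face(img,c,r=13):
    h=cv2.cvtColor(img,cv2.COLOR_RGB2HSV);m=cv2.inRange(h,np.array((8,20,150)),np.array((30,100,255)));w=np.zeros_like(m);cv2.circle(w,c,r,255,-1);m&=w
    k,l,st,cc=cv2.connectedComponentsWithStats(m);i=1+np.argmax(st[1:,4]);m=(l==i).astype(np.uint8)
    p=np.argwhere(m>0)[:,::-1].astype(np.float32);return cv2.fitEllipse(cv2.convexHull(p)),len(p)
for th in(-10,0,10,20):
    u=np.array([.04,-np.cos(np.radians(th)),np.sin(np.radians(th))]);f=P+.032*u
    v=np.cross(u,[1,0,0]);v/=np.linalg.norm(v);w=np.cross(u,v)
    pts=np.array([proj(s,f+.025*(np.cos(a)*v+np.sin(a)*w)) for a in np.linspace(0,6.2,40)],np.float32);e=cv2.fitEllipse(pts)
    print(th,"tip top",proj(t,P+.05*u).round(1),"face",np.round(e[0],1),np.round(e[1],1),round(e[1][0]/e[1][1],2))
c=tuple(int(round(v)) for v in proj(s,P+[0,-.032,.003]));e=face(np.ascontiguousarray(s["pixels"]),c);print("seen",np.round(e[0][0],1),np.round(e[0][1],1),round(e[0][1][0]/e[0][1][1],2),e[1])
img=np.array(t["pixels"]).astype(int);tp=proj(t,P+[0.002,-.05,0]);r=int(round(tp[1]));x=int(tp[0]);print("top row",r,x-6,[tuple(v) for v in img[r-1:r+2,x-6:x+8].mean(0).astype(int).tolist()])
E
python3 face.py
```

```text
time: 11.62
position: [0.593, 0.2409, 0.1531]
tool_rot: [0.683, 0.709, 0.122, -0.125]
ft_force: [-0.2, -0.3, -1.5]
grip_width: 0.0493
grip_force: 20.0
t 11.62 pos [0.593  0.2409 0.1531] yaw 2.07 z [-0.01   0.344 -0.939] F [-0.2 -0.3 -1.5] w 0.0493 g 20.0
nominal centre [0.5929 0.2461 0.139 ]
-10 tip top [201.1 177.9] face [313.1 152.1] [10.1 16.5] 0.61
0 tip top [200.9 177.7] face [313.2 150.7] [12.  16.6] 0.73
10 tip top [200.2 177.5] face [313.5 149.2] [13.6 16.6] 0.82
20 tip top [199.1 177.3] face [314.  147.5] [14.7 16.7] 0.88
seen [312.1 149.8] [ 9.8 15.1] 0.65 92
top row 178 194 [(96, 103, 106), (115, 124, 126), (121, 130, 132), (120, 130, 132), (124, 134, 136), (123, 133, 136), (123, 134, 136), (127, 136, 139), (127, 136, 139), (128, 138, 142), (130, 139, 143), (130, 139, 142), (131, 142, 144), (132, 142, 144)]
```

```bash
python3 - <<'E'
from h import *
s=robot.camera("scene")
def atx(u,v,x):
    o,d=ray(s,u,v);return (o+d*(x-o[0])/d[0]).round(4)
print("face now",atx(312.1,149.8,.594),"pl1",atx(311.66,140.8,.5917))
u0,v0,k=270,145,10
img=cv2.resize(np.array(s["pixels"])[v0:v0+60,u0:u0+70,::-1],None,fx=k,fy=k,interpolation=cv2.INTER_CUBIC)
def put(p,col):
    q=(proj(s,p)-[u0,v0]+.5)*k;cv2.circle(img,tuple(int(a) for a in q),3,col,-1)
for sx,sy in((.5916,.2432),(.5974,.1243)):
    for dy,col in((0,(0,0,255)),(.004,(255,0,255))):
        for e in(-.045,.037):
            for dx,z in((-.017,.066),(0,.049),(.017,.066)):
                put([sx+dx-.045*e,sy+dy+e+.045*dx,z],col)
cv2.imwrite("pics/ch.png",img)
E
```

```text
face now [0.594  0.2075 0.146 ] pl1 [0.5917 0.2025 0.1801]
```

View pics/ch.png

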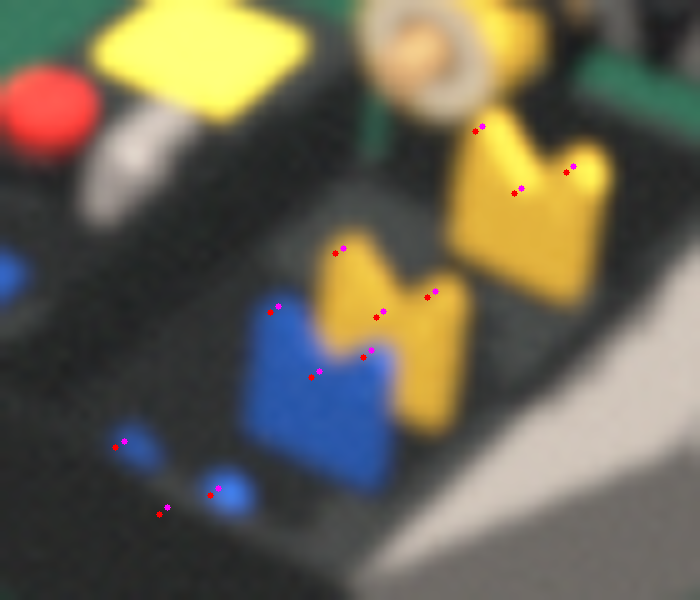

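The left cheek's peaks show at (492,108) and (590,150), and the right cheek's near (350,235) and (450,278). All lie 4–6 mm further to +y than my red marks, so the yellow seat y is about 0.2485 and the blue about 0.1275. The roll is about 8 mm short of that in y, and level now.

```bash
cat > dw.py <<'E'
from h import *
import sys
o=robot.get_obs();r=R.from_quat(o["tool_rot"]);d=np.array([float(v) for v in sys.argv[1:4]])
print("pos",o["position"].round(4),"F",np.array(o["ft_force"]).round(1),"M",np.array(o["moment"]).round(2),"shift for world mm",r.inv().apply(d).round(1))
E
python3 dw.py -.5 8 0; python3 dw.py -.5 8 -55;python3 dw.py 0 0 -10
```

```text
pos [0.5913 0.2434 0.1518] F [-0.   0.7 -1.8] M [-0.36  0.11 -0.02] shift for world mm [ 7.5 -0.2  2.7]
pos [0.5913 0.2434 0.1518] F [-0.   0.7 -1.8] M [-0.36  0.11 -0.02] shift for world mm [-11.2  -0.2  54.4]
pos [0.5913 0.2434 0.1518] F [-0.   0.7 -1.8] M [-0.36  0.11 -0.02] shift for world mm [-3.4  0.   9.4]
```

```bash
python3 -m crank '[7.5,1,2.7,0,0,0,255,3,1,17,0,0,0,255,-2,1,30,0,0,0,255,-7,1,43,0,0,0,255,-11,1,54.4,0,0,0,255]';python3 -m crank '[0,0,0,0,0,0,255,0,0,0,0,0,0,255,0,0,0,0,0,0,255,0,0,0,0,0,0,255,0,0,0,0,0,0,255]';python3 dw.py 0 0 -10;python3 face.py
```

```text
time: 12.18
position: [0.5916, 0.2527, 0.0956]
tool_rot: [0.682, 0.711, 0.12, -0.126]
ft_force: [-0.8, -0.4, -1.4]
grip_width: 0.0494
grip_force: 20.0
time: 12.6
position: [0.5933, 0.2519, 0.0985]
tool_rot: [0.682, 0.71, 0.122, -0.125]
ft_force: [-0.8, 0.2, 0.0]
grip_width: 0.0495
grip_force: 20.0
pos [0.5933 0.2519 0.0985] F [-0.8  0.2  0. ] M [-0.36  0.03 -0.01] shift for world mm [-3.4 -0.   9.4]
nominal centre [0.5931 0.257  0.0844]
-10 tip top [200.7 179.1] face [313.4 164.8] [ 9.5 16. ] 0.59
0 tip top [200.5 178.9] face [313.5 163.5] [11.4 16.1] 0.71
10 tip top [199.9 178.7] face [313.8 162. ] [13.  16.1] 0.81
20 tip top [198.8 178.5] face [314.2 160.4] [14.2 16.1] 0.88
seen [312.5 162.8] [ 9.6 14.2] 0.68 80
top row 179 194 [(86, 92, 94), (97, 104, 107), (116, 125, 128), (121, 130, 133), (125, 134, 137), (126, 136, 139), (128, 137, 141), (130, 140, 143), (130, 140, 143), (129, 140, 142), (133, 142, 145), (131, 141, 145), (134, 145, 148), (134, 146, 147)]
```

```bash
python3 -m crank '[-1,0,3,0,0,0,255,-2,0,6,0,0,0,255,-3,0,9,0,0,0,255,-4,0,11.5,0,0,0,255,-5,0,14,0,0,0,255]';python3 -m crank '[0,0,0,0,0,0,255,0,0,0,0,0,0,255,0,0,0,0,0,0,255,0,0,0,0,0,0,255,0,0,0,0,0,0,255]';python3 dw.py 0 0 -10;python3 face.py|grep -E "nom|^0|seen"
```

```text
time: 13.12
position: [0.5933, 0.2509, 0.0834]
tool_rot: [0.682, 0.711, 0.121, -0.124]
ft_force: [-2.1, -6.7, 6.1]
grip_width: 0.0497
grip_force: 20.0
time: 13.53
position: [0.5933, 0.251, 0.0832]
tool_rot: [0.682, 0.71, 0.121, -0.124]
ft_force: [-0.1, -5.4, 3.9]
grip_width: 0.0498
grip_force: 20.0
pos [0.5933 0.251  0.0832] F [-0.1 -5.4  3.9] M [-0.81  0.12  0.08] shift for world mm [-3.4 -0.   9.4]
nominal centre [0.5931 0.2561 0.0691]
0 tip top [201.5 179.2] face [312.8 167.5] [11.3 16. ] 0.7
seen [311.7 168.2] [ 6.6 14.5] 0.46 49
```

Force from the left cheek (Fy −5.4 N): now 4–5 mm too far left, so the scene view's 1 px offset was calibration error. I lift slightly, shift back and recheck.

```bash
python3 -m crank '[2,0,-5,0,0,0,255,3.5,0,-10,0,0,0,255,5,0,-14,0,0,0,255,1,0,-15.4,0,0,0,255,1,0,-15.4,0,0,0,255]';python3 -m crank '[0,0,0,0,0,0,255,0,0,0,0,0,0,255,0,0,0,0,0,0,255,0,0,0,0,0,0,255,0,0,0,0,0,0,255]';python3 dw.py 0 0 -10;python3 face.py; python3 - <<'E'
from h import *
s=robot.camera("scene");cv2.imwrite("pics/s5.png",cv2.resize(np.array(s["pixels"])[135:195,280:350,::-1],None,fx=8,fy=8,interpolation=cv2.INTER_CUBIC))
E
```

```text
time: 14.05
position: [0.593, 0.2474, 0.0979]
tool_rot: [0.682, 0.71, 0.121, -0.125]
ft_force: [0.1, -0.8, -1.0]
grip_width: 0.0494
grip_force: 20.0
time: 14.47
position: [0.5927, 0.2478, 0.0974]
tool_rot: [0.682, 0.71, 0.121, -0.125]
ft_force: [0.6, -0.4, -1.0]
grip_width: 0.0493
grip_force: 20.0
pos [0.5927 0.2478 0.0974] F [ 0.6 -0.4 -1. ] M [-0.35  0.04  0.03] shift for world mm [-3.4 -0.   9.4]
nominal centre [0.5925 0.2529 0.0833]
-10 tip top [201.9 179.3] face [312.4 165.6] [ 9.5 16.1] 0.59
0 tip top [201.7 179.1] face [312.5 164.3] [11.4 16.1] 0.71
10 tip top [201.1 178.9] face [312.8 162.8] [13.  16.1] 0.81
20 tip top [200.  178.7] face [313.3 161.2] [14.2 16.2] 0.88
seen [311.5 164.9] [ 7.  13.8] 0.51 58
top row 179 195 [(84, 89, 90), (86, 95, 96), (97, 106, 109), (119, 128, 131), (123, 132, 135), (124, 133, 137), (127, 137, 140), (128, 137, 142), (128, 139, 142), (131, 141, 144), (131, 141, 144), (133, 143, 146), (134, 145, 148), (136, 145, 148)]
```

```bash
python3 -m crank '[0,0,-1,0,-4,0,255,0,0,-2,0,-7,0,255,0,0,-2,0,-10,0,255,0,0,-2,0,-10,0,255,0,0,-2,0,-10,0,255]';python3 -m crank '[0,0,0,0,0,0,255,0,0,0,0,0,0,255,0,0,0,0,0,0,255,0,0,0,0,0,0,255,0,0,0,0,0,0,255]';python3 dw.py 0 0 -10;python3 face.py
```

```text
time: 15.03
position: [0.5926, 0.2478, 0.0996]
tool_rot: [0.689, 0.719, 0.062, -0.063]
ft_force: [-0.4, 0.8, -2.2]
grip_width: 0.049
grip_force: 20.0
time: 15.45
position: [0.5929, 0.2466, 0.0994]
tool_rot: [0.69, 0.718, 0.061, -0.063]
ft_force: [0.1, -0.7, -1.1]
grip_width: 0.0497
grip_force: 20.0
pos [0.5929 0.2466 0.0994] F [ 0.1 -0.7 -1.1] M [-0.19  0.04  0.03] shift for world mm [-1.7 -0.   9.8]
nominal centre [0.5928 0.2492 0.0846]
-10 tip top [202.9 179.2] face [311.9 165.9] [ 9.5 16.1] 0.59
0 tip top [202.7 179. ] face [312.  164.5] [11.4 16.1] 0.71
10 tip top [202.1 178.8] face [312.2 163. ] [13.  16.2] 0.81
20 tip top [201.  178.6] face [312.7 161.4] [14.2 16.2] 0.88
seen [311.  163.6] [ 9.8 14.2] 0.69 83
top row 179 196 [(129, 137, 140), (128, 138, 141), (129, 135, 136), (127, 118, 105), (150, 144, 131), (132, 138, 139), (129, 139, 141), (128, 138, 141), (129, 137, 142), (125, 136, 138), (80, 86, 89), (54, 54, 54), (60, 60, 58), (60, 59, 59)]
```

Level again (offset like the reference), nominal y 0.249. Lower gently.

```bash
python3 -m crank '[-0.6,0,4,0,0,0,255,-1.2,0,8,0,0,0,255,-1.8,0,11,0,0,0,255,-2.3,0,13.5,0,0,0,255,-2.7,0,16,0,0,0,255]';python3 -m crank '[0,0,0,0,0,0,255,0,0,0,0,0,0,255,0,0,0,0,0,0,255,0,0,0,0,0,0,255,0,0,0,0,0,0,255]';python3 dw.py 0 0 -10;python3 face.py|grep -E "nom|^0|seen"
```

```text
time: 15.97
position: [0.5927, 0.2471, 0.0827]
tool_rot: [0.69, 0.718, 0.061, -0.063]
ft_force: [-0.6, -0.8, -1.1]
grip_width: 0.0496
grip_force: 20.0
time: 16.38
position: [0.593, 0.2472, 0.0835]
tool_rot: [0.69, 0.718, 0.061, -0.063]
ft_force: [0.2, -0.4, -1.7]
grip_width: 0.0495
grip_force: 20.0
pos [0.593  0.2472 0.0835] F [ 0.2 -0.4 -1.7] M [-0.26  0.04 -0.01] shift for world mm [-1.7 -0.   9.8]
nominal centre [0.5929 0.2498 0.0687]
0 tip top [203.3 179.3] face [311.6 168.5] [11.2 16. ] 0.7
seen [310.5 166.9] [ 8.8 13.7] 0.65 70
```

```bash
python3 -m crank '[-0.3,0,1.5,0,0,0,255,-0.5,0,3,0,0,0,255,-0.7,0,4,0,0,0,255,-0.8,0,5,0,0,0,255,-0.8,0,5,0,0,0,255]';python3 dw.py 0 0 -10;python3 -m crank '[0,0,1,0,0,0,255,-0.2,0,2,0,0,0,255,-0.3,0,2,0,0,0,255,-0.3,0,2,0,0,0,255,-0.3,0,2,0,0,0,255]';python3 dw.py 0 0 -10
```

```text
time: 16.9
position: [0.5926, 0.2472, 0.0779]
tool_rot: [0.69, 0.718, 0.061, -0.063]
ft_force: [0.5, -0.1, -1.1]
grip_width: 0.0496
grip_force: 20.0
pos [0.5926 0.2472 0.0779] F [ 0.5 -0.1 -1.1] M [-0.21  0.02  0.  ] shift for world mm [-1.7 -0.   9.8]
time: 17.32
position: [0.5929, 0.2473, 0.0762]
tool_rot: [0.69, 0.718, 0.061, -0.063]
ft_force: [0.3, 0.7, -0.3]
grip_width: 0.0494
grip_force: 20.0
pos [0.5929 0.2473 0.0762] F [ 0.3  0.7 -0.3] M [-0.18  0.08  0.01] shift for world mm [-1.7 -0.   9.8]
```

```bash
python3 -m crank '[-0.1,0,0.7,0,0,0,255,-0.3,0,1.5,0,0,0,255,-0.4,0,2.2,0,0,0,255,-0.4,0,2.5,0,0,0,255,-0.4,0,2.5,0,0,0,255]';python3 dw.py 0 0 -10
```

```text
time: 17.73
position: [0.5928, 0.2473, 0.0735]
tool_rot: [0.69, 0.718, 0.061, -0.063]
ft_force: [-0.4, -0.8, -1.3]
grip_width: 0.0498
grip_force: 20.0
pos [0.5928 0.2473 0.0735] F [-0.4 -0.8 -1.3] M [-0.17  0.07  0.  ] shift for world mm [-1.7 -0.   9.8]
```

```bash
python3 -m crank '[-0.1,0,0.7,0,0,0,255,-0.3,0,1.5,0,0,0,255,-0.4,0,2.2,0,0,0,255,-0.5,0,3,0,0,0,255,-0.5,0,3,0,0,0,255]';python3 dw.py 0 0 -10;python3 -m crank '[-0.1,0,0.7,0,0,0,255,-0.3,0,1.5,0,0,0,255,-0.4,0,2,0,0,0,255,-0.4,0,2,0,0,0,255,-0.4,0,2,0,0,0,255]';python3 dw.py 0 0 -10
```

```text
time: 18.15
position: [0.5933, 0.2474, 0.0708]
tool_rot: [0.69, 0.718, 0.062, -0.062]
ft_force: [-0.3, 0.1, -0.1]
grip_width: 0.0494
grip_force: 20.0
pos [0.5933 0.2474 0.0708] F [-0.3  0.1 -0.1] M [-0.22 -0.04  0.03] shift for world mm [-1.7 -0.   9.8]
time: 18.57
position: [0.5935, 0.2476, 0.069]
tool_rot: [0.69, 0.718, 0.062, -0.062]
ft_force: [1.1, 0.7, 2.3]
grip_width: 0.0498
grip_force: 20.0
pos [0.5935 0.2476 0.069 ] F [1.1 0.7 2.3] M [-0.03 -0.13 -0.  ] shift for world mm [-1.8 -0.   9.8]
```

```bash
python3 -m crank '[-0.1,0,0.5,0,0,0,255,-0.2,0,1,0,0,0,255,-0.2,0,1,0,0,0,255,-0.2,0,1,0,0,0,255,-0.2,0,1,0,0,0,255]' 5;python3 dw.py 0 0 -10;python3 -m crank '[0,0,0,0,0,0,100,0,0,0,0,0,0,90,0,0,0,0,0,0,80,0,0,0,0,0,0,72,0,0,0,0,0,0,66]';python3 go.py;python3 face.py|grep -E "nom|^0|seen"
```

```text
time: 18.98
position: [0.5932, 0.2473, 0.0676]
tool_rot: [0.69, 0.718, 0.062, -0.063]
ft_force: [2.3, 0.7, 0.4]
grip_width: 0.0498
grip_force: 5.0
pos [0.5932 0.2473 0.0676] F [2.3 0.7 0.4] M [ 0.01 -0.26 -0.04] shift for world mm [-1.7 -0.   9.8]
time: 19.4
position: [0.5922, 0.2471, 0.0672]
tool_rot: [0.69, 0.718, 0.061, -0.063]
ft_force: [-0.4, 0.6, 0.4]
grip_width: 0.0624
grip_force: 0.0
t 19.4 pos [0.5922 0.2471 0.0672] yaw 2.31 z [-0.007  0.174 -0.985] F [-0.4  0.6  0.4] w 0.0624 g 0.0
nominal centre [0.5921 0.2497 0.0524]
0 tip top [204.1 179.9] face [310.8 172.4] [11.1 15.9] 0.7
seen [310.6 168.5] [ 5.5 12.3] 0.45 44
```

```bash
python3 -m crank '[0,0,-8,0,0,0,60,0,0,-20,0,0,0,55,0,0,-40,0,0,0,40,0,0,-70,0,-5,0,0,0,0,-105,0,-10,0,0]';python3 go.py .50 -.0 .2 -5
```

```text
time: 19.92
position: [0.5929, 0.2268, 0.1718]
tool_rot: [0.694, 0.72, -0.002, 0.001]
ft_force: [0.3, 0.3, -1.0]
grip_width: 0.0795
grip_force: 0.0
t 19.92 pos [0.5929 0.2268 0.1718] yaw 2.09 z [-0.001 -0.004 -1.   ] F [ 0.3  0.3 -1. ] w 0.0795 g 0.0
tool z target [ 0.  0. -1.]
shift [-223.4 -101.1  -27.2] turn [-0.04  0.23  7.09]
```

```bash
python3 -m crank '[-38,0,-6,0,0,3,0,-76,0,-12,0,0,6,0,-114,0,-18,0,0,9,0,-152,0,-20,0,0,12,0,-190,0,-20,0,0,13.5,0]';python3 go.py .614 -.15 .19 -11.6; python3 - <<'E'
from h import *
t=robot.camera("top")
cv2.imwrite("pics/after1.png",np.array(t["pixels"])[:,:,::-1])
for n,a,C,r in(("blu",(321,178),((100,90,50),(128,255,255)),22),):
    m,p,ce=blob(t,a,*C,r);P=np.array([onz(t,*u,.03)[:2]*1000 for u in p],np.float32);print(n,len(p),cv2.minAreaRect(P))
    m,_,_=blob(t,a,(8,40,110),(21,190,255),r);k,l,st,cc=cv2.connectedComponentsWithStats(m);print([(cc[i].round(1).tolist(),st[i].tolist(),onz(t,*cc[i],.028).round(4).tolist()) for i in range(1,k) if st[i,4]>4])
cv2.imwrite("pics/y6.png",np.hstack([cv2.resize(np.array(c["pixels"])[v-28:v+28,u-28:u+28],(390,390),interpolation=cv2.INTER_CUBIC) for c,u,v in((t,195,180),(robot.camera("scene"),315,168))])[:,:,::-1])
E
```

```text
time: 20.33
position: [0.6016, 0.0375, 0.1933]
tool_rot: [0.773, 0.634, 0.002, 0.001]
ft_force: [-0.6, 0.9, 0.4]
grip_width: 0.0873
grip_force: 0.0
t 20.33 pos [0.6016 0.0375 0.1933] yaw -11.29 z [ 0.005  0.    -1.   ] F [-0.6  0.9  0.4] w 0.0873 g 0.0
tool z target [ 0.  0. -1.]
shift [-181.4   48.9    3.2] turn [ 0.27 -0.08  0.31]
blu 258 ((612.6738891601562, -226.85792541503906), (68.8651123046875, 52.452091217041016), 76.8810043334961)
[([309.9, 176.1], [308, 175, 5, 3, 8], [0.6163, -0.1841, 0.028]), ([332.2, 181.8], [331, 181, 4, 2, 5], [0.597, -0.2658, 0.028])]
```

View pics/y6.png

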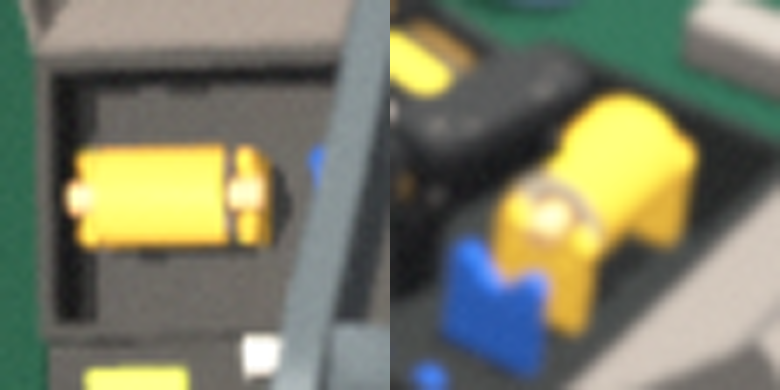

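The yellow roll is bedded: in the top crop both spindle ends, (80,197) and (250,195), lie in their notches, and the scene crop agrees. Now the blue roll.

```bash
python3 -m crank '[-37,10,0,0,0,0.5,0,-74,20,0,0,0,1,0,-111,29,0,0,0,1,0,-148,39,0,0,0,1,0,-181,49,0,0,0,1,0]';python3 go.py .6125 -.2255 .1 -12.5
```

```text
time: 20.85
position: [0.6139, -0.1496, 0.1918]
tool_rot: [0.778, 0.628, 0.001, 0.001]
ft_force: [0.9, 0.2, 1.2]
grip_width: 0.0869
grip_force: 0.0
t 20.85 pos [ 0.6139 -0.1496  0.1918] yaw -12.2 z [ 0.002  0.001 -1.   ] F [0.9 0.2 1.2] w 0.0869 g 0.0
tool z target [ 0.  0. -1.]
shift [-74.6  14.4  91.7] turn [ 0.12 -0.06  0.3 ]
```

```bash
python3 - <<'E'
from h import *
t=robot.camera("top");s=robot.camera("scene")
m,p,ce=blob(t,(314,133),(18,140,120),(35,255,255),12);print("jar cap",ce,onz(t,*ce,.1).round(3))
E
python3 -m crank '[-20,4,10,0,0,0,0,-45,9,30,0,0,0,0,-65,13,55,0,0,0,0,-75,14.5,80,0,0,0,0,-75,14.5,92,0,0,0,0]';python3 -m crank '[0,0,0,0,0,0,0,0,0,0,0,0,0,0,0,0,0,0,0,0,0,0,0,0,0,0,0,0,0,0,0,0,0,0,0]';python3 go.py .6125 -.2255 .040 -12.5
```

```text
jar cap [314.78181818 132.33333333] [ 0.763 -0.191  0.1  ]
time: 21.37
position: [0.6113, -0.2249, 0.0965]
tool_rot: [0.779, 0.627, 0.0, -0.001]
ft_force: [-0.0, 0.2, 0.0]
grip_width: 0.0869
grip_force: 0.0
time: 21.78
position: [0.6134, -0.2237, 0.1003]
tool_rot: [0.778, 0.628, 0.001, 0.001]
ft_force: [-0.2, -0.3, 0.4]
grip_width: 0.0871
grip_force: 0.0
t 21.78 pos [ 0.6134 -0.2237  0.1003] yaw -12.13 z [ 0.004 -0.    -1.   ] F [-0.2 -0.3  0.4] w 0.0871 g 0.0
tool z target [ 0.  0. -1.]
shift [-2.  -0.8 60.3] turn [ 0.22 -0.03  0.37]
```

```bash
python3 -m crank '[-1,-1,18,0,0,0,0,-2,-1,36,0,0,0,0,-2,-1,50,0,0,0,0,-2,-1,60,0,0,0,0,-2,-1,64,0,0,0,0]';python3 -m crank '[0,0,0,0,0,0,100,0,0,0,0,0,0,100,0,0,0,0,0,0,100,0,0,0,0,0,0,255,0,0,0,0,0,0,255]' 30;python3 -m crank '[0,0,0,0,0,0,255,0,0,0,0,0,0,255,0,0,0,0,0,0,255,0,0,0,0,0,0,255,0,0,0,0,0,0,255]';python3 go.py
```

```text
time: 22.2
position: [0.6104, -0.2253, 0.0331]
tool_rot: [0.778, 0.628, 0.0, -0.001]
ft_force: [-0.6, 0.2, 0.7]
grip_width: 0.0871
grip_force: 0.0
time: 22.62
position: [0.6116, -0.2262, 0.0353]
tool_rot: [0.778, 0.628, 0.001, 0.001]
ft_force: [-1.0, 0.1, -0.4]
grip_width: 0.0617
grip_force: 0.0
time: 23.03
position: [0.6114, -0.2261, 0.035]
tool_rot: [0.778, 0.628, 0.001, 0.0]
ft_force: [0.5, -0.3, 2.3]
grip_width: 0.0493
grip_force: 30.0
t 23.03 pos [ 0.6114 -0.2261  0.035 ] yaw -12.21 z [ 0.002  0.001 -1.   ] F [ 0.5 -0.3  2.3] w 0.0493 g 30.0
```

```bash
python3 -m crank '[0,0,-15,0,0,0,255,0,0,-45,0,0,0,255,0,0,-80,0,0,0,255,0,0,-115,0,0,-5,255,0,0,-145,0,0,-10,255]';python3 go.py .598 .1275 .18 2.5
```

```text
time: 23.45
position: [0.6106, -0.2259, 0.1809]
tool_rot: [0.719, 0.695, 0.001, -0.0]
ft_force: [0.7, -1.4, -1.0]
grip_width: 0.0494
grip_force: 30.0
t 23.45 pos [ 0.6106 -0.2259  0.1809] yaw -1.96 z [ 0.001  0.001 -1.   ] F [ 0.7 -1.4 -1. ] w 0.0494 g 30.0
tool z target [ 0.  0. -1.]
shift [352.8 -24.7   1.3] turn [ 0.05 -0.08 -4.46]
```

```bash
python3 -m crank '[30,-2,0,0,0,-2,255,65,-4.5,0,0,0,-4.5,255,100,-7,0,0,0,-4.5,255,135,-9.5,0,0,0,-4.5,255,170,-12,0,0,0,-4.5,255]';python3 -m crank '[36,-2,0,0,0,0,255,72,-4,0,0,0,0,255,108,-5,0,0,0,0,255,140,-6,0,0,0,0,255,155,-6,0,0,0,0,255]';python3 -m crank '[0,0,0,0,0,0,255,0,0,0,0,0,0,255,0,0,0,0,0,0,255,0,0,0,0,0,0,255,0,0,0,0,0,0,255]';python3 go.py .598 .1275 .12 2.5
```

```text
time: 23.87
position: [0.6045, -0.0542, 0.1791]
tool_rot: [0.693, 0.721, 0.001, -0.001]
ft_force: [-0.9, 0.1, -1.4]
grip_width: 0.0488
grip_force: 30.0
time: 24.28
position: [0.5913, 0.1029, 0.1791]
tool_rot: [0.692, 0.722, 0.0, -0.001]
ft_force: [0.5, -0.1, -1.4]
grip_width: 0.0496
grip_force: 30.0
time: 24.7
position: [0.5934, 0.0975, 0.1797]
tool_rot: [0.693, 0.72, 0.001, 0.0]
ft_force: [-0.7, 0.1, -2.2]
grip_width: 0.049
grip_force: 30.0
t 24.7 pos [0.5934 0.0975 0.1797] yaw 2.19 z [ 0.001  0.001 -1.   ] F [-0.7  0.1 -2.2] w 0.049 g 30.0
tool z target [ 0.  0. -1.]
shift [29.7  5.7 59.7] turn [ 0.07 -0.05 -0.31]
```

Align first, then measure the held roll's spindle ends in the top view before descending.

```bash
python3 -m crank '[15,3,20,0,0,0,255,29,5.5,40,0,0,0,255,29.5,5.5,55,0,0,0,255,29.5,5.5,60,0,0,0,255,29.5,5.5,60,0,0,0,255]';python3 -m crank '[0,0,0,0,0,0,255,0,0,0,0,0,0,255,0,0,0,0,0,0,255,0,0,0,0,0,0,255,0,0,0,0,0,0,255]';python3 go.py .598 .1275 .07 2.5; python3 - <<'E'
from h import *
o=robot.get_obs();t=robot.camera("top");s=robot.camera("scene");P=o["position"]-[0,0,.010]
for k in(-.05,-.032,.032,.05):print(k,proj(t,P+[-.045*k,k,0]).round(1),proj(s,P+[-.045*k,k,0]).round(1))
for n,c in(("top",t),("scene",s)):
  for k in(-.045,.045):
    q=proj(c,P+[-.045*k,k,0]);a=(int(q[0]),int(q[1]))
    h=cv2.cvtColor(np.ascontiguousarray(c["pixels"]),cv2.COLOR_RGB2HSV);m=cv2.inRange(h,np.array((8,50,100)),np.array((21,170,255)));w=np.zeros_like(m);cv2.circle(w,a,9,255,-1);m&=w
    kk,l,st,cc=cv2.connectedComponentsWithStats(m);print(n,k,[(st[i].tolist(),cc[i].round(1).tolist()) for i in range(1,kk) if st[i,4]>4])
E
```

```text
time: 25.12
position: [0.5967, 0.1278, 0.1183]
tool_rot: [0.693, 0.721, -0.001, -0.001]
ft_force: [0.2, -0.2, -0.7]
grip_width: 0.0494
grip_force: 30.0
time: 25.53
position: [0.5981, 0.1285, 0.1207]
tool_rot: [0.693, 0.721, 0.001, 0.001]
ft_force: [0.1, -0.7, -2.0]
grip_width: 0.0495
grip_force: 30.0
t 25.53 pos [0.5981 0.1285 0.1207] yaw 2.28 z [ 0.003  0.001 -1.   ] F [ 0.1 -0.7 -2. ] w 0.0495 g 30.0
tool z target [ 0.  0. -1.]
shift [-1.  -0.3 50.7] turn [ 0.17 -0.06 -0.22]
-0.05 [236.3 177.4] [286.8 180.3]
-0.032 [231.1 177.5] [290.4 177.2]
0.032 [212.6 178.1] [302.5 166.7]
0.05 [207.4 178.2] [305.8 163.8]
top -0.045 [([232, 175, 4, 6, 19], [233.5, 177.8])]
top 0.045 []
scene -0.045 [([284, 172, 11, 11, 87], [289.2, 177.3])]
scene 0.045 [([308, 162, 5, 11, 34], [309.5, 165.9])]
```

```bash
python3 -m crank '[-1,0,9,0,0,0,255,-1,0,18,0,0,0,255,-1,0,26,0,0,0,255,-1,0,33,0,0,0,255,-1,0,36,0,0,0,255]';python3 -m crank '[0,0,0,0,0,0,255,0,0,0,0,0,0,255,0,0,0,0,0,0,255,0,0,0,0,0,0,255,0,0,0,0,0,0,255]';python3 dw.py 0 0 -10
```

```text
time: 26.05
position: [0.5966, 0.1276, 0.0818]
tool_rot: [0.693, 0.721, -0.0, -0.001]
ft_force: [-0.3, 0.2, -2.2]
grip_width: 0.0491
grip_force: 30.0
time: 26.47
position: [0.5981, 0.1277, 0.0843]
tool_rot: [0.693, 0.721, 0.001, 0.0]
ft_force: [-0.1, 0.7, -1.6]
grip_width: 0.0492
grip_force: 30.0
pos [0.5981 0.1277 0.0843] F [-0.1  0.7 -1.6] M [-0.05  0.05  0.01] shift for world mm [-0. -0. 10.]
```

```bash
python3 -m crank '[0,0,3,0,0,0,255,0,0,6,0,0,0,255,0,0,8.5,0,0,0,255,0,0,11,0,0,0,255,0,0,11,0,0,0,255]';python3 dw.py 0 0 -10;python3 -m crank '[0,0,0.7,0,0,0,255,0,0,1.5,0,0,0,255,0,0,2,0,0,0,255,0,0,2,0,0,0,255,0,0,2,0,0,0,255]';python3 dw.py 0 0 -10
```

```text
time: 26.88
position: [0.5973, 0.1276, 0.0721]
tool_rot: [0.693, 0.721, 0.0, -0.0]
ft_force: [0.1, -0.0, -0.9]
grip_width: 0.0496
grip_force: 30.0
pos [0.5973 0.1276 0.0721] F [ 0.1 -0.  -0.9] M [-0.11  0.06  0.02] shift for world mm [-0. -0. 10.]
time: 27.3
position: [0.598, 0.1277, 0.071]
tool_rot: [0.693, 0.721, 0.001, 0.0]
ft_force: [0.1, -0.5, -1.9]
grip_width: 0.0491
grip_force: 30.0
pos [0.598  0.1277 0.071 ] F [ 0.1 -0.5 -1.9] M [-0.09 -0.04  0.  ] shift for world mm [-0. -0. 10.]
```

```bash
python3 -m crank '[0,0,0.5,0,0,0,255,0,0,1,0,0,0,255,0,0,1.5,0,0,0,255,0,0,2,0,0,0,255,0,0,2,0,0,0,255]';python3 dw.py 0 0 -10;python3 -m crank '[0,0,0.3,0,0,0,255,0,0,0.7,0,0,0,255,0,0,1,0,0,0,255,0,0,1.3,0,0,0,255,0,0,1.3,0,0,0,255]' 10;python3 dw.py 0 0 -10
```

```text
time: 27.72
position: [0.5987, 0.1277, 0.0699]
tool_rot: [0.693, 0.721, 0.002, 0.001]
ft_force: [0.4, 0.2, 4.9]
grip_width: 0.0495
grip_force: 30.0
pos [0.5987 0.1277 0.0699] F [0.4 0.2 4.9] M [-0.1   0.05  0.09] shift for world mm [-0. -0. 10.]
time: 28.13
position: [0.5988, 0.1277, 0.0697]
tool_rot: [0.692, 0.721, 0.002, 0.001]
ft_force: [-1.1, -1.3, 11.2]
grip_width: 0.0497
grip_force: 10.0
pos [0.5988 0.1277 0.0697] F [-1.1 -1.3 11.2] M [-0.1   0.28  0.16] shift for world mm [-0. -0. 10.]
```

Bedded exactly at the seat height (contact at TCP 0.070, roll centre 0.060). Release and retreat.

```bash
python3 -m crank '[0,0,-0.5,0,0,0,110,0,0,-1,0,0,0,95,0,0,-1,0,0,0,85,0,0,-1,0,0,0,75,0,0,-1,0,0,0,66]' 4;python3 go.py;python3 -m crank '[0,0,-5,0,0,0,66,0,0,-18,0,0,0,62,0,0,-40,0,0,0,60,0,0,-75,0,0,0,50,0,0,-110,0,0,0,50]';python3 go.py
```

```text
time: 28.55
position: [0.5972, 0.1277, 0.0681]
tool_rot: [0.693, 0.721, 0.0, -0.0]
ft_force: [0.7, -0.1, 0.3]
grip_width: 0.0613
grip_force: 0.0
t 28.55 pos [0.5972 0.1277 0.0681] yaw 2.29 z [ 0.     0.001 -1.   ] F [ 0.7 -0.1  0.3] w 0.0613 g 0.0
time: 28.97
position: [0.5968, 0.1275, 0.1797]
tool_rot: [0.693, 0.721, 0.0, -0.001]
ft_force: [0.8, -0.5, 1.5]
grip_width: 0.0692
grip_force: 0.0
t 28.97 pos [0.5968 0.1275 0.1797] yaw 2.3 z [-0.001  0.001 -1.   ] F [ 0.8 -0.5  1.5] w 0.0692 g 0.0
```

```bash
python3 -m crank '[-35,0,0,0,0,0,50,-70,0,0,0,0,0,50,-105,0,0,0,0,0,50,-140,0,0,0,0,0,50,-175,0,0,0,0,0,50]'; python3 -m crank '[-35,-20,0,0,0,0,50,-60,-35,0,0,0,0,50,-60,-35,0,0,0,0,50,-60,-35,0,0,0,0,50,-60,-35,0,0,0,0,50]'; python3 - <<'E'
from h import *
t=robot.camera("top");h=cv2.cvtColor(np.ascontiguousarray(t["pixels"]),cv2.COLOR_RGB2HSV)
w=np.zeros(h.shape[:2],np.uint8);w[160:200,170:245]=255
for n,lo,hi in(("Y",(22,140,80),(35,255,255)),("B",(105,130,50),(125,255,255)),("wood",(8,40,150),(21,170,255))):
    m=cv2.inRange(h,np.array(lo),np.array(hi))&w;k,l,st,cc=cv2.connectedComponentsWithStats(m)
    for i in range(1,k):
        if st[i,4]>5:print(n,st[i].tolist(),cc[i].round(1),onz(t,*cc[i],.066).round(4))
for n,(x,y) in (("Y",(.5918,.2485)),("B",(.598,.1275))):
    print(n,[proj(t,[x-.045*k,y+k,.063]).round(1).tolist() for k in(-.05,-.032,.032,.05)])
E
```

```text
time: 29.38
position: [0.6046, -0.0487, 0.1798]
tool_rot: [0.693, 0.721, 0.001, 0.001]
ft_force: [0.3, -0.7, 0.0]
grip_width: 0.0698
grip_force: 0.0
time: 29.8
position: [0.5724, -0.1085, 0.1791]
tool_rot: [0.693, 0.721, 0.001, 0.001]
ft_force: [1.0, 0.6, 0.4]
grip_width: 0.0701
grip_force: 0.0
Y [179, 173, 20, 7, 58] [188.8 175. ] [0.6098 0.253  0.066 ]
Y [201, 174, 3, 3, 7] [201.7 175.1] [0.61   0.2063 0.066 ]
Y [179, 183, 20, 4, 63] [188.2 184.1] [0.5771 0.2544 0.066 ]
Y [201, 182, 3, 5, 11] [202.  184.3] [0.5773 0.2045 0.066 ]
B [212, 172, 20, 15, 228] [222.1 178.8] [0.598  0.1327 0.066 ]
B [234, 173, 4, 3, 10] [235.5 174. ] [0.6161 0.0852 0.066 ]
B [234, 182, 4, 4, 13] [235.8 183.5] [0.5823 0.0833 0.066 ]
wood [181, 173, 15, 1, 15] [188. 173.] [0.617 0.256 0.066]
wood [197, 173, 8, 14, 29] [199.8 178.2] [0.599 0.213 0.066]
wood [203, 177, 3, 6, 9] [204.2 179.7] [0.5939 0.1969 0.066 ]
wood [209, 177, 5, 5, 11] [210.2 179.3] [0.5957 0.1755 0.066 ]
wood [235, 177, 3, 4, 6] [236.5 179. ] [0.5983 0.0813 0.066 ]
Y [[203.9, 179.7], [198.9, 179.8], [181.2, 180.3], [176.3, 180.5]]
B [[237.6, 178.5], [232.6, 178.7], [214.8, 179.2], [209.7, 179.3]]
```

```bash
python3 -c "
from rig import robot
print(robot.hand_in())"
```

```text
the job is handed in; nothing more can be done
None
```

The job is handed in at about 30 s of the 70 s allowed: the lid is open, and the camera views show the yellow and blue rolls lying in both V-grooves of their own bays; the yellow roll went in only after it caught a cheek, tipped in the grip and was levelled again. No verdict came back, and I did not re-measure the other things on the counter.

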